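# Clip the old standpipe and hold its end cap down for screwing

## Robot

A 6-joint arm with a two-finger parallel gripper is mounted at the origin on the work surface. World frame = base frame: x ahead of the robot, y to its left, z up, the work surface at z = 0. Lengths are in m, angles in rad, forces in N, time in s.
With the tool pointing down it reaches from about 0.35 to 0.975 m from the base axis. Payload 4.9 kg.
Tool frame: the origin (TCP) lies midway between the tips of the shut fingers; the grasp point (between the pads) lies 19 mm behind it (manip.pinch_z is the distance from the TCP to the grasp point, in m); z points along the fingers, y is the direction in which the jaws open and shut (so a half turn about z gives the same grasp; the last joint's range is limited). The gripper opens to 85 mm and grips with 20 to 120 N. Pads are 22 mm wide; open, the fingers measure 114 mm over their backs; the gripper's body (76 mm by 85 mm) begins 54 mm behind the grasp point. The pads swing forward as they close: fully open they stand 13 mm farther back than shut.
Start: joints at [1.125, 0.053, 1.613, -0, 1.476, -0.119], TCP at [0.201, 0.592, 0.231] pointing down, gripper open.
Joint ranges: [-3.01, 3.01], [-1.01, 2.22], [0.06, 2.58], [-1.02, 4.17], [0.09, 2.62], [-3.14, 3.14]. Speed limits (rad/s): [2.57, 2.57, 3.14, 3.14, 3.14, 3.14].

## Interface

Orientations are given as a unit quaternion [w, x, y, z].
In Python, from plant import manip gives the robot as it stands.
- The arm moves only by the tool drive_tool, never from a script. Its argument "commands" is text: rows parted by semicolons, each of 5 numbers parted by spaces: the finger opening in mm, from 0 to 85.4, then the shift along the tool's x, y, z in units of 30 mm (1.0 is 30 mm), then the turn about the tool's z in degrees. A call has exactly 8 rows; each row shifts and turns the commanded pose from where the row before left it, along the tool's axes as they then stand; what a row does not reach is not made up. A row lasts 1/8 s, in which the tool goes at most 62.5 mm and 10.7 degrees, less where a joint would pass 70% of its speed; a pose out of reach is approached as far as the arm can. A call is refused whole if a number of a shift passes 1 or a number of a turn 10.7, either way. A call with a gripper value outside its range is refused whole. The fingers move at their own pace and stop on an object; the grip force is fixed at half the most. Time passes only in rows, so rows that do not move let the fingers close, or fill a call up. It gives the time, the measured TCP pose, the force and the opening at its end, in the units of the state.
- manip.state(): the state, without advancing time (a new reading comes with each control period).
- manip.grab_frame(name): name is "side" or "top" or "wrist"; returns the picture (384x512x3 uint8, red, green, blue); there is no depth.
- manip.camera_params(name): a dict with "fx", "fy", "cx", "cy" (pixels), "xyz" and "orientation" of the camera in the world. Camera axes: x right, y down, z forward; pixel columns grow to the right and rows downward; lengths in m; the calibration is good to about 2 mm. A picture is of the moment at which its call begins: read the wrist's pose just before it. camera_params takes no time and is no camera call; for the wrist camera it gives the pose at the moment of the call.
- manip.job_done(): hands the job in, once; it reports no verdict.
The state is a dict: "time": time; "joint_pos": joint angles; "joint_vel": joint speeds; "joint_efforts": joint torques, N m; "tool_pos": TCP position; "tool_rot": TCP orientation; "contact_force": force on the tool from outside, world axes, zero at the start; "ft_torque": the same for the moment, N m; "gripper_width": opening from 0.0 (shut) to 1.0 (fully open).
Only numpy, scipy, OpenCV 4.12 (cv2) and the standard library are available. Lean on these libraries where they do the work, as an engineer would, in place of code of your own. Each camera call takes 0.05 s, during which the arm holds its last target. There are 200 camera calls.

## Task

I am capping the disused waste pipe under the sink: first swing the orange latch of the pipe clip fully shut round the pipe so that it cannot lean, then take the white end cap, slip it mouth-down over the pipe and press it squarely down on the rubber seal. Be my third hand: finish while still holding the cap there with a steady push of about 13 newtons (enough to squash the seal, never so hard that it is crushed), because I will drive the screws through its skirt while you hold. Leave everything else on the floor where it is and upright.

Things in the scene. Friction and masses are not known exactly. Their poses are not given: they have to be found in the camera images.
- pipe_axis_foot (a point): Where the axis of the grey upright waste pipe meets the floor (z = 0). The pipe is 40 mm in diameter and rises to z = 100 mm, its last 6 mm chamfered to 33 mm; it is fixed. Axes: z up; +x points from the pipe to the wooden bearer (38 mm deep, 220 mm long, 50 mm high, its near face 37 mm behind the pipe axis); +y points to the clip's hinge. A black and orange pipe clip grips the pipe between z = 18 and 42 mm.
- seal_top (a point): Centre of the upper face of the black rubber sealing ring that sits on the pipe's mouth, 33 mm in diameter, 8 mm thick, top at z = 108 mm when free. It gives like a spring, straight down, 4 N per mm, up to 7 mm, and comes back up when let go.
- clip_hinge (a point): The clip latch's vertical hinge pin, on its axis at z = 30 mm, 34 mm from the pipe axis along +y of pipe_axis_foot.
- latch_lug (a point): Centre of the free part of the latch's upright orange thumb lug, at z = 57 mm: a round post 12 mm in diameter standing from z = 42 to 72 mm above the latch's tail (24 mm high strip, 6 mm thick, top at z = 42 mm), 98 mm from the hinge pin. The lug swings level about the hinge pin. Shut, it stands 64 mm from the pipe axis along -y (and 4 mm along -x) of pipe_axis_foot.
- clip_latch (a joint): Angle of the clip's latch, rad: 0 = fully shut round the pipe (hard stop), growing as it opens; about 1.5 points straight out along -x of pipe_axis_foot, 2.0 is the outer stop. Seen from above it opens clockwise and shuts anticlockwise. A stiff hinge: it stays where it is left and takes about 1 N at the lug.
- cap_center (a point): Centre (half-way up) of the white PVC end cap, a round cup standing mouth-down on the floor: 51 mm outside diameter (54 mm bead on the lowest 5 mm, look only), 48 mm high, walls 3 mm, so 45 mm inside diameter; the socket is 38 mm deep below a 10 mm roof. Its z axis points up out of the roof. 40 to 90 g. On the free seal its centre is at z = 94 mm.
- vase: Small green glass vase, fragile, 115 mm high, 68 mm across; origin under its centre.
- spray_bottle: Blue plastic spray bottle with a white trigger head, 230 mm high, 82 mm across; origin under its centre.
- brush: Scrubbing brush: wooden block on pale bristles, 62 x 120 x 43 mm (x, y, z); origin under its centre.
- tape: Roll of black tape lying flat, 72 mm across, 18 mm high; origin under its centre.
- ladle: Stainless steel ladle lying on the floor, bowl 86 mm across and 30 mm high, handle 230 mm long along its -x; origin under the bowl.
- screwdriver: Screwdriver with a red handle lying along its x, 190 mm long.
Mind the look-alikes: they are no part of the job. Of the things shaped like the part that bears cap_center, the white one is meant. There is more than one size of the part that bears pipe_axis_foot; the job needs the larger.

How it is judged:
On the way, in this order (a step that is already met when the one before it is completed fails the run):
1. the clip's latch is swung shut round the pipe (value of joint clip_latch below 0.1 rad), for 0.2 s.
2. the cap sits squarely over the pipe and squashes the seal (value of joint clip_latch below 0.1 rad and horizontal distance between cap_center and pipe_axis_foot below 0.006 m and angle between cap_center's own z axis and vertical below 0.1 rad and z of cap_center in the frame of pipe_axis_foot below 0.098 m and contact force between cap and seal above 7 N), for 0.2 s.
At the end, for the whole second after the job is handed in: Through the last second: the clip's latch is shut (within 0.1 rad of its stop), the cap is over the pipe, centred within 6 mm and upright within 0.1 rad, its roof down on the seal, the fingers are on the cap, and the cap presses the seal steadily with between 7 and 20 N (all of step 2 and contact force between cap and seal below 20 N and contact force between the fingers and cap above 1 N and linear speed of cap below 0.02 m/s); the arm keeps its last pose, push and grip.
It fails at once if the seal is crushed (more than 32 N) (contact force between cap and seal above 32 N).
It fails at once if the vase or the spray bottle is shifted by more than 30 mm or tipped (distance of any of vase, spray_bottle from where it was at the start of the episode above 0.03 m or angle between any of vase, spray_bottle's own z axis and vertical above 0.4 rad).
It fails at once if the brush, tape, ladle or screwdriver is shifted by more than 30 mm (distance of any of brush, tape, ladle, screwdriver from where it was at the start of the episode above 0.03 m).
It also fails if it takes over 64 s, if anything falls off the work surface, if the arm or the gripper's body presses on something with over 40 N, if the wrist force passes 120 N, or if a joint passes its speed limit or range.

## Working session

There is one attempt and no reset: what is moved stays moved. The work goes in short steps, Python scripts to look and compute and a tool call to move; the robot and the scene stay as the last step left them, time stands still between calls to the robot, and variables do not carry over. Pictures are saved under pics/ and viewed, about 8 in all and at most 12, crops included, and the job is handed in when it is done.

Besides the shell and the picture viewer there is one more tool, called after "Call:" by a JSON object that holds its "op" and its "data". drive_tool: Moves the arm, as the interface text tells. Its arguments: {"type":"object","properties":{"commands":{"type":"string"}},"required":["commands"]}

```bash
ls; mkdir -p pics
python3 - <<'E'
from plant import manip
import cv2,numpy as np
print(manip.state()); print(manip.pinch_z)
for n in("top","side"):
    f=manip.grab_frame(n); cv2.imwrite(f"pics/{n}0.png",cv2.resize(f[:,:,::-1],(800,600),interpolation=cv2.INTER_CUBIC)); np.save(f"pics/{n}0.npy",f); print(n,manip.camera_params(n))
print(manip.camera_params("wrist"))
E
```

```text
pics
{'time': 0.0, 'joint_pos': array([ 1.12499744e+00,  5.33942872e-02,  1.61429912e+00,  1.86561861e-05,
        1.47598842e+00, -1.19022369e-01]), 'joint_vel': array([ 1.18084873e-03, -1.03961029e-03,  1.39886061e-03, -1.39320017e-03,
       -5.90948069e-04,  2.24147918e-05]), 'joint_efforts': array([ 1.22156252e-03, -3.93701327e+01, -3.70172024e+01, -6.11573682e-05,
        7.25929698e-03, -2.47681436e-05]), 'tool_pos': array([0.20035779, 0.5913586 , 0.23003675]), 'tool_rot': array([-3.00014377e-04,  1.62663061e-01,  9.86681122e-01, -1.00062037e-03]), 'contact_force': array([-0.45869869,  0.12126049,  1.1017531 ]), 'ft_torque': array([ 0.01084714,  0.01920593, -0.01600165]), 'gripper_width': 0.9983511919163052}
0.0187
top {'fx': 478.54484945408717, 'fy': 478.54484945408717, 'cx': 258.53610264699324, 'cy': 182.11834112990272, 'xyz': array([ 4.29448588e-01, -8.90889996e-04,  1.62222983e+00]), 'orientation': array([ 0.03053858, -0.69959122,  0.71365822, -0.01820655])}
side {'fx': 457.4585089246251, 'fy': 457.4585089246251, 'cx': 259.36337171168094, 'cy': 187.63956054282406, 'xyz': array([ 0.00732028, -0.61163228,  0.92785768]), 'orientation': array([-0.35654368,  0.86009163, -0.33907071,  0.13472213])}
{'fx': 270.9109103500653, 'fy': 270.9109103500653, 'cx': 254.24395214419246, 'cy': 193.7365964655028, 'xyz': array([0.1367075 , 0.61271227, 0.37402743]), 'orientation': array([0.10968789, 0.80522363, 0.57763745, 0.07693147])}
```

View pics/top0.png

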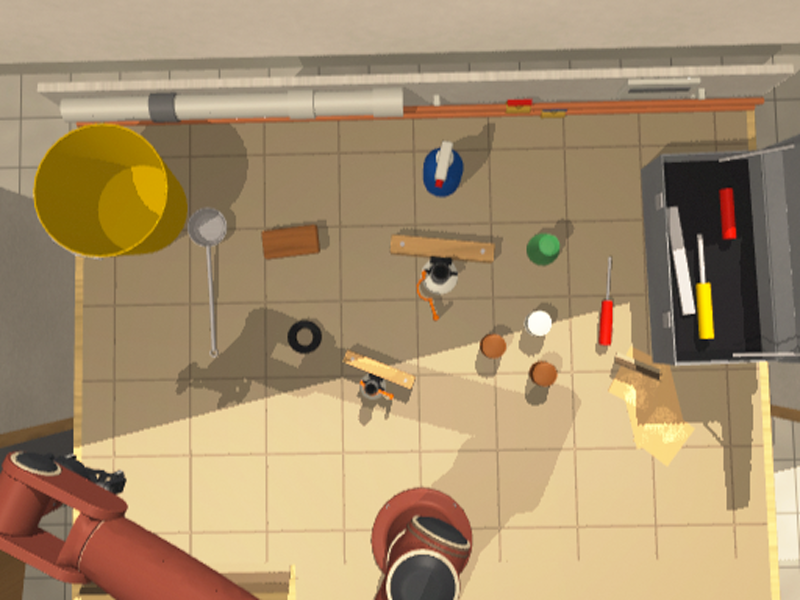

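View pics/side0.png

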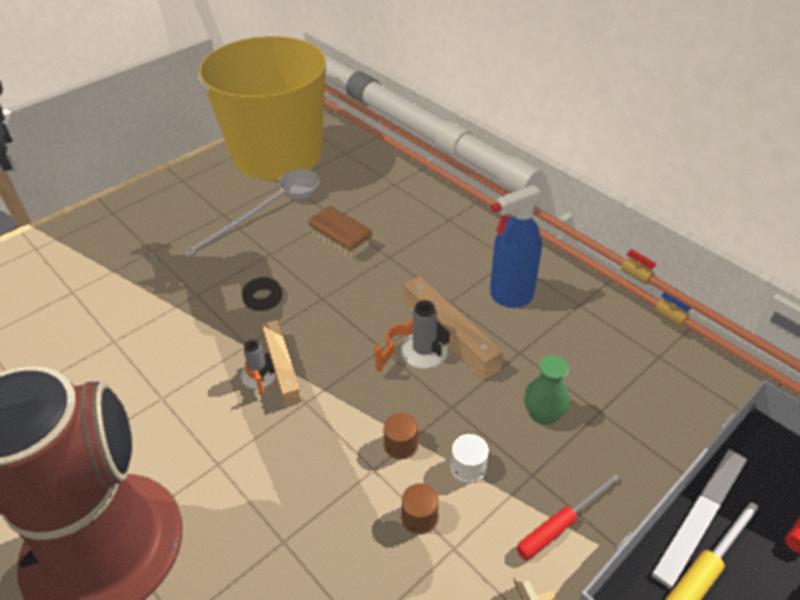

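The top view (800x600) shows the white cap at (539,323). Its look-alikes are brown caps at (493,345) and (543,374). The large pipe is at (440,270), with its orange latch lug at about (435,318). The small decoy pipe is at (372,384). I choose the white cap and the large pipe, and will check both in one close crop.

```bash
cat > h.py <<'E'
import numpy as np,cv2
from scipy.spatial.transform import Rotation as R
def rot(q): return R.from_quat([q[1],q[2],q[3],q[0]])
def proj(cp,p):
    c=rot(cp['orientation']).inv().apply(np.atleast_2d(p)-cp['xyz'])
    return np.c_[c[:,0]/c[:,2]*cp['fx']+cp['cx'],c[:,1]/c[:,2]*cp['fy']+cp['cy']]
def back(cp,uv,z):
    d=rot(cp['orientation']).apply([(uv[0]-cp['cx'])/cp['fx'],(uv[1]-cp['cy'])/cp['fy'],1])
    return cp['xyz']+d*(z-cp['xyz'][2])/d[2]
E
python3 - <<'E'
import numpy as np,cv2
from h import *
from plant import manip
t=np.load('pics/top0.npy');s=np.load('pics/side0.npy')
a=cv2.resize(t[140:220,240:365],None,fx=6.4,fy=6.4,interpolation=cv2.INTER_CUBIC)[:,:800]
b=cv2.resize(s[175:325,225:325],None,fx=4,fy=4,interpolation=cv2.INTER_CUBIC)
cv2.imwrite('pics/c1.png',cv2.resize(t[140:230,243:363],(800,600),interpolation=cv2.INTER_CUBIC)[:,:,::-1])
cv2.imwrite('pics/c2.png',cv2.resize(s[175:313,225:409],(800,600),interpolation=cv2.INTER_CUBIC)[:,:,::-1])
# white cap top blob
h=cv2.cvtColor(t,cv2.COLOR_RGB2HSV)
cp=manip.camera_params('top')
m=((h[...,1]<60)&(h[...,2]>200)).astype(np.uint8); n,l,st,c=cv2.connectedComponentsWithStats(m)
for i in range(1,n):
    if 320<c[i][0]<370 and 190<c[i][1]<225: print('cap',st[i],c[i],back(cp,c[i],.048))
m=((h[...,0]<16)&(h[...,1]>180)&(h[...,2]>150)).astype(np.uint8); n,l,st,c=cv2.connectedComponentsWithStats(m)
for i in range(1,n):
    if st[i][4]>4: print('or',st[i],c[i],back(cp,c[i],.05))
E
```

```text
cap [338 199  15  16 196] [344.92857143 206.42346939] [ 0.45284196 -0.25591622  0.048     ]
or [325  64  16   4  60] [332.21666667  65.48333333] [ 0.92372379 -0.22815129  0.05      ]
or [279 115   4   4  15] [280.4 116.6] [ 0.75496427 -0.05134433  0.05      ]
or [461 121  10  32 237] [465.6835443  136.87341772] [ 0.67346568 -0.65872328  0.05      ]
or [267 173  14  32  67] [273.26865672 190.20895522] [ 0.51065041 -0.02242673  0.05      ]
or [384 192   8  29 204] [387.54411765 206.45098039] [ 0.45000147 -0.3943288   0.05      ]
or [309 216   6   7  18] [311.05555556 218.38888889] [ 0.41590937 -0.14394839  0.05      ]
or [317 217   7  11  47] [320.0212766  222.08510638] [ 0.40331059 -0.17286109  0.05      ]
or [341 234   4   5   8] [342.5 236. ] [ 0.35675288 -0.24465928  0.05      ]
or [346 234  10  12  73] [351.34246575 239.87671233] [ 0.34367502 -0.27295975  0.05      ]
or [242 249   4   3   7] [243.28571429 249.85714286] [0.31775736 0.07954447 0.05      ]
or [247 251   5   5   9] [248.88888889 252.66666667] [0.30833265 0.06141279 0.05      ]
```

View pics/c1.png

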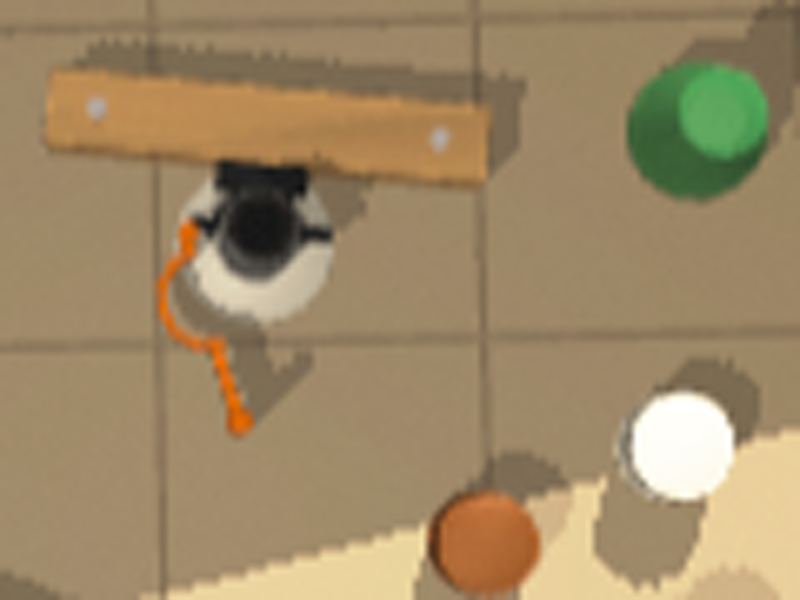

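View pics/c2.png

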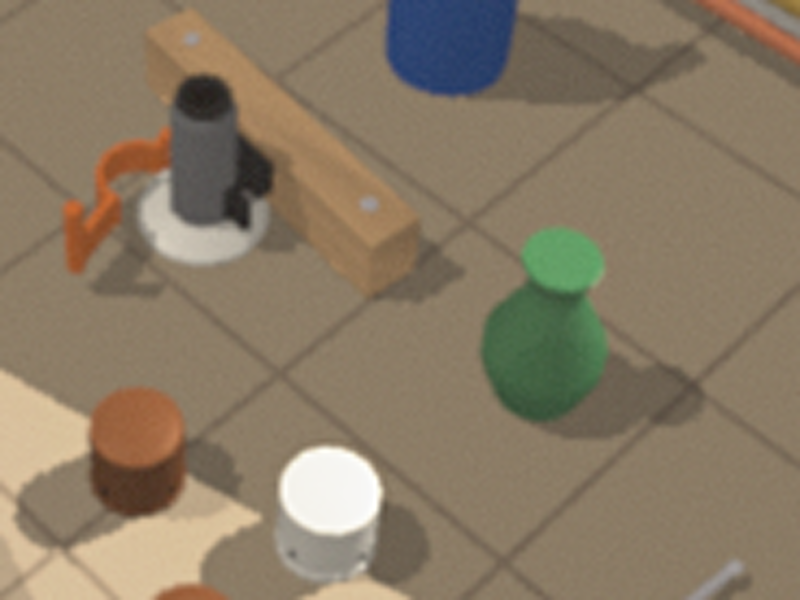

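Crop 1 (top) confirms the white cap roof centre at (683,445), and the seal at (263,226). The lug top is at (240,418), the hinge at (187,230), and the near edge of the bearer runs (45,150) to (485,183). Crop 2 (side) gives seal (204,98), cap roof (330,490) and lug top (74,210). Next I triangulate each point from both views.

Run:
```python
import numpy as np
from h import *
from plant import manip
T=manip.camera_params('top');S=manip.camera_params('side')
def t(u,v):return np.array([(u+.5)/6.6667-.5+243,(v+.5)/6.6667-.5+140])
def s(u,v):return np.array([(u+.5)/4.348-.5+225,(v+.5)/4.348-.5+175])
for n,a,b,z in(('seal',(263,226),(204,98),.108),('cap',(683,445),(330,490),.048),('lug',(240,418),(74,210),.072)):
    print(n,back(T,t(*a),z)[:2],back(S,s(*b),z)[:2])
print('hinge',back(T,t(187,230),.042)[:2])
p=back(T,t(45,150),.05);q=back(T,t(485,183),.05);d=p-q;print('bearer',p,q,np.linalg.norm(d),'yaw of +y dir minus 90',np.degrees(np.arctan2(d[1],d[0]))-90)
for n,a in(('brown',(485,543)),('vase rim',(723,110))):print(n,back(T,t(*a),.048 if n=='brown' else .115)[:2])
w=rot(manip.state()['tool_rot']).as_matrix();print(w)
```

```text
seal [ 0.56024864 -0.05053983] [ 0.55389573 -0.05346902]
cap [ 0.45315897 -0.25623962] [ 0.44871582 -0.25672431]
lug [ 0.4700864  -0.03844855] [ 0.46420735 -0.04153026]
hinge [ 0.56474257 -0.0149281 ]
bearer [0.60530823 0.0546552  0.05      ] [ 0.58428898 -0.16250482  0.05      ] 0.21817489981168373 yaw of +y dir minus 90 -5.528526015496894
brown [ 0.40702675 -0.15784275]
vase rim [ 0.61024135 -0.269279  ]
[[-9.47071033e-01  3.21023138e-01 -7.76750059e-04]
 [ 3.21024011e-01  9.47069623e-01 -1.64727582e-03]
 [ 2.06822731e-04 -1.80944263e-03 -9.99998342e-01]]
```

Call:
{"op": "drive_tool", "data": {"commands": "0 0 0 0.33 7.7; 0 0 0 0.33 7.7; 0 0 0 0.33 7.6; 0 -1 -0.5 0 0; 0 -1 -0.5 0 0; 0 -1 -0.5 0 0; 0 -1 -0.5 0 0; 0 -1 -0.5 0 0"}}

```text
time: 1.1
tool_pos: [0.2627, 0.4348, 0.201]
tool_rot: [-0.0, 0.356, 0.934, -0.0]
contact_force: [-0.6, -0.8, 1.0]
gripper_width: -0.001
```

Call:
{"op": "drive_tool", "data": {"commands": "0 -1 -0.5 0 0; 0 -1 -0.5 0 0; 0 -1 -0.5 0 0; 0 -1 -0.5 0 0; 0 -1 -0.5 0 0; 0 -1 -0.5 0 0; 0 -1 -0.5 0 0; 0 -1 -0.5 0 0"}}

```text
time: 2.1
tool_pos: [0.3619, 0.1857, 0.2012]
tool_rot: [-0.0, 0.356, 0.934, -0.0]
contact_force: [0.5, 0.6, -0.1]
gripper_width: 0.001
```

Call:
{"op": "drive_tool", "data": {"commands": "0 -1 -0.5 0 0; 0 -1 -0.5 0 0; 0 -1 -0.5 0 0; 0 -1 -0.5 0 0; 0 -1 -0.5 0 0; 0 -1 -0.5 0 0; 0 -0.6 -0.3 0 0; 0 0 0 0 0"}}

```text
time: 3.1
tool_pos: [0.4437, -0.0197, 0.2011]
tool_rot: [-0.001, 0.357, 0.934, -0.0]
contact_force: [-0.5, 0.5, -0.4]
gripper_width: -0.001
```

Run:
```python
from plant import manip
import cv2,numpy as np
from h import *
s=manip.state();print(s['tool_pos'],rot(s['tool_rot']).as_matrix().round(3),s['gripper_width'])
cp=manip.camera_params('wrist');f=manip.grab_frame('wrist');np.save('pics/w1.npy',f)
import pickle;pickle.dump(cp,open('pics/w1.pkl','wb'))
print(cp['xyz'],rot(cp['orientation']).as_matrix().round(3))
cv2.imwrite('pics/w1.png',cv2.resize(f[:,:,::-1],(800,600),interpolation=cv2.INTER_CUBIC))
print(proj(cp,[[.557,-.052,.108],[.468,-.04,.072],[.451,-.2565,.048],s['tool_pos']])*1.5625)
```

```text
[ 0.4436854  -0.0196692   0.20110862] [[-0.745  0.667 -0.001]
 [ 0.667  0.745  0.   ]
 [ 0.001 -0.001 -1.   ]] -0.0010211938623740898
[0.39360265 0.02451989 0.34502776] [[ 0.667  0.719  0.197]
 [ 0.745 -0.643 -0.177]
 [-0.001  0.265 -0.964]]
[[477.84789622 462.91366198]
 [399.92258718 335.77970014]
 [189.26583147 477.18171838]
 [398.95116626 373.77608651]]
```

View pics/w1.png

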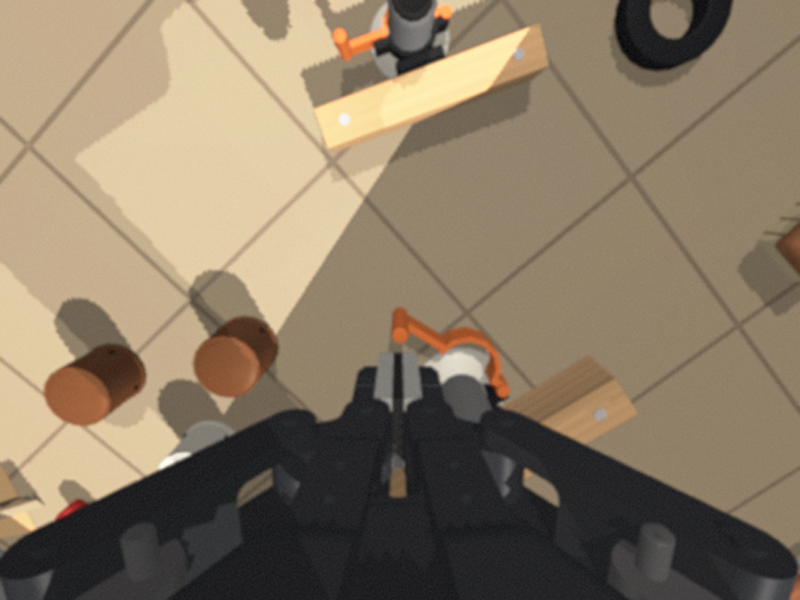

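The wrist view shows the lug top at (400,335), against a predicted (400,336). The measurement holds. The fingers are closed and stand on the opening side of the lug, so I descend and then plan the arc.

Call:
{"op": "drive_tool", "data": {"commands": "0 0 0 1 0; 0 0 0 1 0; 0 0 0 1 0; 0 0 0 1 0; 0 0 0 0.85 0; 0 0 0 0 0; 0 -0.3 0 0 0; 0 0 0 0 0"}}

```text
time: 4.15
tool_pos: [0.4524, -0.0254, 0.058]
tool_rot: [0.002, 0.356, 0.934, 0.0]
contact_force: [0.8, 0.1, 0.2]
gripper_width: -0.002
```

Run:
```python
import numpy as np
from plant import manip
from h import *
M=rot(manip.state()['tool_rot']).as_matrix()
H=np.array([.5605,-.0165]);L=np.array([.468,-.040])
a0=np.arctan2(*(L-H)[::-1]);a1=a0+np.radians(67.9)
P=[np.r_[.098*np.cos(a),.098*np.sin(a),0] for a in np.linspace(a0,a1,13)]
for i in range(12): print((M.T@(P[i+1]-P[i])/.03).round(2))
```

```text
[-0.28 -0.17  0.  ]
[-0.29 -0.14  0.  ]
[-0.3  -0.11  0.  ]
[-0.31 -0.08  0.  ]
[-0.32 -0.05  0.  ]
[-0.32 -0.02  0.  ]
[-0.32  0.02  0.  ]
[-0.32  0.05  0.  ]
[-0.31  0.08  0.  ]
[-0.3   0.11  0.  ]
[-0.29  0.14  0.  ]
[-0.28  0.17  0.  ]
```

Call:
{"op": "drive_tool", "data": {"commands": "0 -0.17 0 0 0; 0 -0.28 -0.17 0 0; 0 -0.29 -0.14 0 0; 0 -0.3 -0.11 0 0; 0 -0.31 -0.08 0 0; 0 -0.32 -0.05 0 0; 0 -0.32 -0.02 0 0; 0 -0.32 0.02 0 0"}}

```text
time: 5.15
tool_pos: [0.4918, -0.0838, 0.0561]
tool_rot: [0.0, 0.356, 0.934, 0.0]
contact_force: [-1.1, 0.2, -0.1]
gripper_width: -0.005
```

Call:
{"op": "drive_tool", "data": {"commands": "0 -0.32 0.05 0 0; 0 -0.31 0.08 0 0; 0 -0.3 0.11 0 0; 0 -0.29 0.14 0 0; 0 -0.2 0.12 0 0; 0 0 0 0 0; 0 0 0 0 0; 0 0 0 0 0"}}

```text
time: 6.15
tool_pos: [0.533, -0.1004, 0.0562]
tool_rot: [0.0, 0.356, 0.934, 0.0]
contact_force: [0.0, -0.7, -0.4]
gripper_width: -0.003
```

Run:
```python
from plant import manip
import cv2,numpy as np,pickle
from h import *
for n in('top','side'):
    f=manip.grab_frame(n);np.save(f'pics/{n}1.npy',f)
t=np.load('pics/top1.npy');s=np.load('pics/side1.npy')
a=cv2.resize(t[150:225,243:343],(800,600),interpolation=cv2.INTER_CUBIC)
b=cv2.resize(s[175:265,210:330],(800,600),interpolation=cv2.INTER_CUBIC)
cv2.imwrite('pics/c3.png',cv2.resize(np.hstack([a,b]),(800,300),interpolation=cv2.INTER_AREA)[:,:,::-1])
```

```text
(no output)
```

View pics/c3.png

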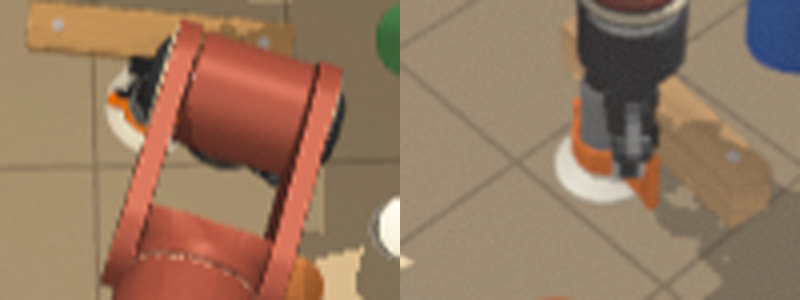

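The side crop shows the latch nearly home round the pipe, with the fingers on the lug at about (630,165). I keep pushing slowly along the tangent until the stop shows up in the force reading.

Call:
{"op": "drive_tool", "data": {"commands": "0 -0.06 0.04 0 0; 0 -0.06 0.04 0 0; 0 0 0 0 0; 0 0 0 0 0; 0 0 0 0 0; 0 0 0 0 0; 0 0 0 0 0; 0 0 0 0 0"}}

```text
time: 7.25
tool_pos: [0.5366, -0.1007, 0.0558]
tool_rot: [-0.001, 0.356, 0.934, -0.0]
contact_force: [-5.6, 1.7, 2.7]
gripper_width: 0.0
```

Call:
{"op": "drive_tool", "data": {"commands": "0 -0.06 0.04 0 0; 0 -0.06 0.04 0 0; 0 0 0 0 0; 0 0 0 0 0; 0 0 0 0 0; 0 0 0 0 0; 0 0 0 0 0; 0 0 0 0 0"}}

```text
time: 8.25
tool_pos: [0.5378, -0.1003, 0.0551]
tool_rot: [-0.005, 0.356, 0.934, -0.0]
contact_force: [-14.6, 4.6, 8.4]
gripper_width: 0.004
```

The stop is reached: the reading rose to 15 N with almost no further motion. I back off, rise, and move to a vantage point where the wrist camera sees both the cap and the seal.

Call:
{"op": "drive_tool", "data": {"commands": "0 0.3 -0.2 0 0; 0 0.3 -0.2 0 0; 70 0 0 -1 0; 70 0 0 -1 0; 70 0 0 -1 0; 70 0 0 -1 0; 70 -1 -0.4 -1 0; 70 -1 -0.4 -1 0"}}

```text
time: 9.25
tool_pos: [0.5494, -0.1571, 0.2375]
tool_rot: [0.001, 0.356, 0.935, -0.0]
contact_force: [1.0, -1.1, -0.2]
gripper_width: 0.819
```

Call:
{"op": "drive_tool", "data": {"commands": "70 -1 -0.4 -1 0; 70 -1 -0.4 0 0; 70 -1 -0.4 0 0; 70 -0.6 -0.2 0 0; 70 0 0 0 0; 70 0 0 0 0; 70 0 0 0 0; 70 0 0 0 0"}}

```text
time: 10.25
tool_pos: [0.6016, -0.259, 0.2663]
tool_rot: [0.0, 0.356, 0.935, -0.0]
contact_force: [0.6, 0.3, -0.8]
gripper_width: 0.822
```

Run:
```python
from plant import manip
import cv2,numpy as np,pickle
from h import *
s=manip.state();print(s['tool_pos'],s['gripper_width'])
cp=manip.camera_params('wrist');f=manip.grab_frame('wrist');np.save('pics/w2.npy',f);pickle.dump(cp,open('pics/w2.pkl','wb'))
g=manip.grab_frame('top');np.save('pics/top2.npy',g)
p=proj(cp,[[.557,-.052,.108],[.451,-.2565,.048]]);print(p)
c=f[30:240,120:400] 
cv2.imwrite('pics/w2.png',cv2.resize(f[:,:,::-1],(800,600),interpolation=cv2.INTER_CUBIC))
```

```text
[ 0.60156488 -0.25902379  0.26634654] 0.8215469926283244
[[383.45534702   8.04727694]
 [175.74713844  79.5136946 ]]
```

View pics/w2.png

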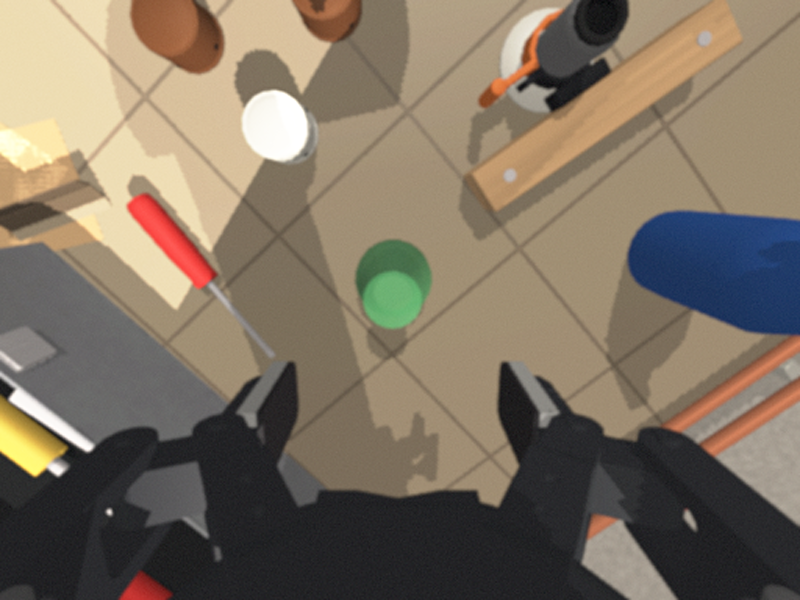

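The latch is clearly shut. The cap roof centre is at (277,126) against a predicted (275,124), and the seal is at about (603,14) against a predicted (599,13).

Run:
```python
import numpy as np,pickle
from h import *
cp=pickle.load(open('pics/w2.pkl','rb'))
f=np.load('pics/w2.npy')
m=((f.min(2)>190)&(np.ptp(f.astype(int),axis=2)<25)).astype(np.uint8);n,l,st,c=cv2.connectedComponentsWithStats(m)
for i in range(1,n):
  if st[i][4]>300:print(st[i],c[i],back(cp,c[i],.048))
q=lambda u,v:np.array([(u+.5)*.64-.5,(v+.5)*.64-.5])
print(back(cp,q(277,126),.048),back(cp,q(603,14),.108))
M=np.array([[-.745,.667],[.667,.745]])
d=np.array([.4515,-.257])-[.6016,-.259];print(M.T@d/.03)
```

```text
[322   6  32  40 375] [332.544       24.65866667] [ 0.53237684 -0.07439091  0.048     ]
[ 155   58   42   45 1448] [175.72237569  80.00483425] [ 0.45137415 -0.25693279  0.048     ]
[  3 241  56  48 491] [ 29.85947047 266.77393075] [ 0.4870498  -0.60829328  0.048     ]
[ 0.45287913 -0.25603332  0.048     ] [ 0.55899576 -0.0506938   0.108     ]
[ 3.77195    -3.28755667]
```

Call:
{"op": "drive_tool", "data": {"commands": "70 0.95 -0.82 0 0; 70 0.94 -0.82 0 0; 70 0.94 -0.82 0 0; 70 0.94 -0.82 0.5 0; 70 0 0 1 0; 70 0 0 1 0; 70 0 0 1 0; 70 0 0 1 0"}}

```text
time: 11.35
tool_pos: [0.4518, -0.2578, 0.1304]
tool_rot: [0.0, 0.356, 0.934, -0.0]
contact_force: [0.7, -0.4, -0.1]
gripper_width: 0.818
```

Call:
{"op": "drive_tool", "data": {"commands": "70 0 0 1 0; 70 0 0 1 0; 70 0 0 1 0; 70 0 0 0.5 0; 70 0 0 0.3 0; 70 0 0 0 0; 70 0 0 0 0; 70 0 0 0 0"}}

```text
time: 12.35
tool_pos: [0.4524, -0.2584, 0.0182]
tool_rot: [0.001, 0.356, 0.934, -0.0]
contact_force: [-0.3, -0.5, 0.1]
gripper_width: 0.823
```

Call:
{"op": "drive_tool", "data": {"commands": "70 0 0 0.15 0; 40 0 0 0 0; 40 0 0 0 0; 40 0 0 0 0; 40 0 0 0 0; 40 0 0 0 0; 40 0 0 0 0; 40 0 0 0 0"}}

```text
time: 13.35
tool_pos: [0.4519, -0.258, 0.0127]
tool_rot: [0.0, 0.356, 0.934, -0.0]
contact_force: [1.0, -1.2, 1.4]
gripper_width: 0.585
```

The opening of 50 mm matches the 51 mm cap. Lift and carry over the pipe.

Call:
{"op": "drive_tool", "data": {"commands": "40 0 0 -0.5 0; 40 0 0 -1 0; 40 0 0 -1 0; 40 0 0 -1 0; 40 0 0 -1 0; 40 0.24 0.93 -0.5 0; 40 0.24 0.93 0 0; 40 0.24 0.93 0 0"}}

```text
time: 14.35
tool_pos: [0.4916, -0.1802, 0.1637]
tool_rot: [0.0, 0.356, 0.934, -0.0]
contact_force: [-0.4, -0.1, 0.6]
gripper_width: 0.59
```

Call:
{"op": "drive_tool", "data": {"commands": "40 0.24 0.93 0 0; 40 0.24 0.93 0 0; 40 0.24 0.93 0 0; 40 0.24 0.93 0 0; 40 0.26 0.95 0 0; 40 0 0 0 0; 40 0 0 0 0; 40 0 0 0 0"}}

```text
time: 15.35
tool_pos: [0.5569, -0.0529, 0.1627]
tool_rot: [-0.0, 0.357, 0.934, -0.0]
contact_force: [0.1, 0.4, 0.1]
gripper_width: 0.585
```

Run:
```python
from plant import manip
import cv2,numpy as np,pickle
from h import *
s=manip.state();print(s['tool_pos'],s['gripper_width'],s['contact_force'])
W=manip.camera_params('wrist');w=manip.grab_frame('wrist');S=manip.camera_params('side');d=manip.grab_frame('side');np.save('pics/s3.npy',d);np.save('pics/w3.npy',w)
tp=s['tool_pos']
print(proj(W,[[tp[0],tp[1],tp[2]+.036],[.558,-.0515,.108]]),proj(S,[[tp[0],tp[1],tp[2]+.036],[.558,-.0515,.108]]))
a=cv2.resize(w[110:310,156:356],(400,400),interpolation=cv2.INTER_CUBIC)
b=cv2.resize(d[140:260,220:340],(400,400),interpolation=cv2.INTER_CUBIC)
cv2.imwrite('pics/c4.png',np.hstack([a,b])[:,:,::-1])
```

```text
[ 0.55687619 -0.05286611  0.16271796] 0.5846583136393612 [0.0635654  0.43205098 0.06671179]
[[255.60915169 273.51103247]
 [257.40991722 208.82774067]] [[272.61679754 169.60520115]
 [272.176058   195.91366883]]
```

View pics/c4.png

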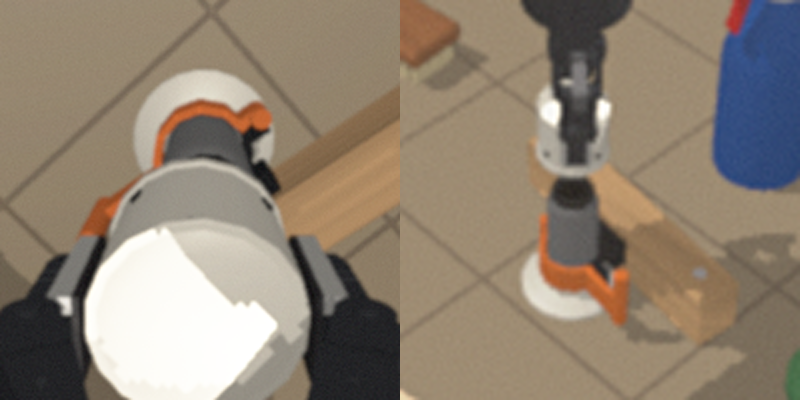

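The side crop has the cap (rim 537 to 608, centre 572) straight above the pipe (centre about 573). The wrist crop has the roof centre at u≈198 and the pipe at u≈207. I measure the pipe edges properly to settle the sideways offset.

Run:
```python
import numpy as np
from h import *
from plant import manip
w=np.load('pics/w3.npy');d=np.load('pics/s3.npy')
W=manip.camera_params('wrist');S=manip.camera_params('side')
g=lambda a:a.astype(int).sum(2)//3
for v in(180,184,187):print(v,list(g(w[v,228:292])))
for v in(178,186,200,206,212):print(v,list(g(d[v,255:290])))
print('side axes',rot(S['orientation']).as_matrix().round(2))
def edge(cp,p,z,dirn,r):  # silhouettes u of a vertical cylinder at height z
    q=np.array([p[0],p[1],z]);e=q[:2]-cp['xyz'][:2];n=np.array([-e[1],e[0]])/np.linalg.norm(e)
    return proj(cp,[q,np.r_[q[:2]+r*n,z],np.r_[q[:2]-r*n,z]]).round(1).tolist()
for z in(.06,.075,.09):print(z,edge(W,(.558,-.0515),z,0,.02))
print('side pipe',edge(S,(.558,-.0515),.09,0,.02),edge(S,(.558,-.0515),.075,0,.02));print('side cap',edge(S,manip.state()['tool_pos'],.16,0,.0255))
```

```text
Traceback (most recent call last):
numpy.exceptions.AxisError: axis 2 is out of bounds for array of dimension 2
```

Run:
```python
import numpy as np
from h import *
from plant import manip
w=np.load('pics/w3.npy');d=np.load('pics/s3.npy')
W=manip.camera_params('wrist');S=manip.camera_params('side')
g=lambda a:a.astype(int).sum(-1)//3
for v in(175,180,185):print(v,*g(w[v,228:292]))
for v in(178,186,200,206,212):print(v,*g(d[v,255:290]))
print('side axes',rot(S['orientation']).as_matrix().round(2))
def edge(cp,p,z,r):
    q=np.array([p[0],p[1],z]);e=q[:2]-cp['xyz'][:2];n=np.array([-e[1],e[0]])/np.linalg.norm(e)
    return proj(cp,[q,np.r_[q[:2]+r*n,z],np.r_[q[:2]-r*n,z]]).round(1).tolist()
for z in(.06,.075,.09):print(z,edge(W,(.558,-.0515),z,.02))
print('side pipe',edge(S,(.558,-.0515),.09,.02),edge(S,(.558,-.0515),.075,.02));print('side cap',edge(S,manip.state()['tool_pos'],.16,.0255))
```

```text
175 180 182 182 183 184 183 166 137 113 112 113 117 114 103 88 74 70 76 75 78 81 77 79 79 81 79 79 83 81 80 83 83 83 83 81 82 82 82 80 80 79 80 78 75 72 80 88 93 97 97 80 58 37 26 26 34 40 48 57 52 52 61 99 139
180 181 180 180 181 180 166 137 118 117 118 120 116 92 72 70 76 78 76 80 78 81 76 79 82 81 80 83 85 82 84 82 81 84 83 83 87 81 83 81 82 80 81 77 77 79 78 77 82 76 55 30 31 30 35 52 80 105 131 158 177 182 182 180 177
185 174 178 178 179 166 140 117 112 110 111 104 88 75 75 76 75 79 81 82 85 84 89 90 90 91 92 93 92 91 93 96 96 97 97 92 93 94 91 88 91 89 85 85 83 82 78 80 77 75 67 50 34 26 46 79 117 142 160 171 181 178 177 176 170
178 137 136 137 136 136 139 153 164 168 165 171 172 139 77 54 64 69 68 60 59 57 57 53 84 138 178 163 140 136 136 136 138 136 137 134
186 139 139 134 128 125 143 173 170 130 125 157 165 159 142 120 75 50 53 55 58 78 113 134 129 109 129 146 143 137 135 138 136 139 136 138
200 135 137 137 138 139 136 140 136 130 111 99 80 61 49 54 52 56 51 54 49 50 55 69 85 110 139 145 143 147 147 149 149 149 150 151
206 136 138 136 137 140 137 135 127 122 109 101 104 99 101 99 97 96 94 97 93 94 94 94 88 77 70 93 117 137 147 144 146 145 145 141
212 139 136 139 132 126 120 127 125 115 101 98 103 101 100 98 99 97 96 93 96 88 97 94 86 66 49 47 44 39 46 43 54 77 104 111
side axes [[ 0.73 -0.49  0.47]
 [-0.68 -0.52  0.52]
 [-0.01 -0.7  -0.71]]
0.06 [[256.8, 192.5], [278.0, 191.8], [235.6, 193.2]]
0.075 [[256.9, 196.9], [279.4, 196.2], [234.4, 197.7]]
0.09 [[257.1, 201.9], [281.0, 201.2], [233.2, 202.7]]
side pipe [[272.1, 200.9], [264.1, 200.8], [280.1, 201.0]] [[272.0, 204.9], [264.2, 204.8], [280.0, 205.1]]
side cap [[272.4, 181.4], [261.8, 181.3], [283.1, 181.6]]
```

Comparing every view, the cap needs about 2 to 2.5 mm more along tool y, and tool x is aligned. I correct, then lower in stages and watch the force.

Call:
{"op": "drive_tool", "data": {"commands": "40 0 0.08 0 0; 40 0 0 0.6 0; 40 0 0 0.6 0; 40 0 0 0.2 0; 40 0 0 0.2 0; 40 0 0 0.1 0; 40 0 0 0 0; 40 0 0 0 0"}}

```text
time: 16.45
tool_pos: [0.5592, -0.0504, 0.1122]
tool_rot: [0.0, 0.356, 0.934, 0.0]
contact_force: [0.2, 0.8, -0.8]
gripper_width: 0.591
```

Call:
{"op": "drive_tool", "data": {"commands": "40 0 0 0.1 0; 40 0 0 0.1 0; 40 0 0 0.1 0; 40 0 0 0.1 0; 40 0 0 0 0; 40 0 0 0 0; 40 0 0 0 0; 40 0 0 0 0"}}

```text
time: 17.45
tool_pos: [0.559, -0.0503, 0.0998]
tool_rot: [0.0, 0.356, 0.934, 0.0]
contact_force: [0.6, 0.4, -0.7]
gripper_width: 0.583
```

The cap has slipped past the chamfer with no side force. The roof should meet the seal at TCP z ≈ 0.083.

Call:
{"op": "drive_tool", "data": {"commands": "40 0 0 0.1 0; 40 0 0 0.1 0; 40 0 0 0.1 0; 40 0 0 0.1 0; 40 0 0 0.05 0; 40 0 0 0 0; 40 0 0 0 0; 40 0 0 0 0"}}

```text
time: 18.45
tool_pos: [0.559, -0.0503, 0.0863]
tool_rot: [0.0, 0.356, 0.934, 0.0]
contact_force: [-0.5, 1.1, -0.4]
gripper_width: 0.584
```

Call:
{"op": "drive_tool", "data": {"commands": "40 0 0 0.05 0; 40 0 0 0.05 0; 40 0 0 0 0; 40 0 0 0 0; 40 0 0 0 0; 40 0 0 0 0; 40 0 0 0 0; 40 0 0 0 0"}}

```text
time: 19.45
tool_pos: [0.5589, -0.0503, 0.0831]
tool_rot: [0.0, 0.356, 0.934, 0.0]
contact_force: [-0.0, -0.3, 0.3]
gripper_width: 0.585
```

Call:
{"op": "drive_tool", "data": {"commands": "40 0 0 0.05 0; 40 0 0 0.05 0; 40 0 0 0 0; 40 0 0 0 0; 40 0 0 0 0; 40 0 0 0 0; 40 0 0 0 0; 40 0 0 0 0"}}

```text
time: 20.45
tool_pos: [0.5591, -0.0504, 0.0811]
tool_rot: [0.0, 0.356, 0.934, -0.0]
contact_force: [-3.3, 1.5, 5.8]
gripper_width: 0.581
```

Call:
{"op": "drive_tool", "data": {"commands": "40 0.02 0 0.04 0; 40 0 0 0 0; 40 0 0 0 0; 40 0 0 0 0; 40 0 0 0 0; 40 0 0 0 0; 40 0 0 0 0; 40 0 0 0 0"}}

```text
time: 21.45
tool_pos: [0.5591, -0.0503, 0.0806]
tool_rot: [0.001, 0.356, 0.934, -0.0]
contact_force: [-4.0, -0.9, 7.9]
gripper_width: 0.585
```

Run:
```python
from plant import manip
import numpy as np,cv2
for i in range(3):
    manip.grab_frame('side');s=manip.state();print(s['tool_pos'].round(4),s['contact_force'].round(1),s['ft_torque'].round(2))
```

```text
[ 0.5591 -0.0503  0.0806] [-3.5 -0.1  7.8] [-0.06  0.53 -0.02]
[ 0.5591 -0.0504  0.0806] [-3.1 -0.6  7.5] [-0.08  0.59  0.01]
[ 0.5591 -0.0504  0.0806] [-2.8 -0.9  7.9] [-0.05  0.55  0.  ]
```

Call:
{"op": "drive_tool", "data": {"commands": "40 0.02 -0.02 0.05 0; 40 0 0 0.05 0; 40 0 0 0 0; 40 0 0 0 0; 40 0 0 0 0; 40 0 0 0 0; 40 0 0 0 0; 40 0 0 0 0"}}

```text
time: 22.6
tool_pos: [0.5591, -0.0504, 0.0791]
tool_rot: [0.001, 0.356, 0.934, 0.0]
contact_force: [-4.9, 0.6, 13.2]
gripper_width: 0.589
```

Run:
```python
from plant import manip
import numpy as np,cv2
from h import *
for i in range(3):
    d=manip.grab_frame('side');s=manip.state();print(s['tool_pos'].round(4),s['contact_force'].round(1),s['ft_torque'].round(2))
t=manip.grab_frame('top')
b=cv2.resize(d[150:250,220:320],(500,500),interpolation=cv2.INTER_CUBIC)
cv2.imwrite('pics/c5.png',b[:,:,::-1])
```

```text
[ 0.5591 -0.0504  0.0792] [-5.   1.  13.3] [0.12 0.77 0.03]
[ 0.5591 -0.0504  0.0791] [-5.1  0.8 12.8] [ 0.12  0.81 -0.04]
[ 0.5591 -0.0503  0.0791] [-4.7 -0.  13.9] [ 0.09  0.72 -0.08]
```

View pics/c5.png

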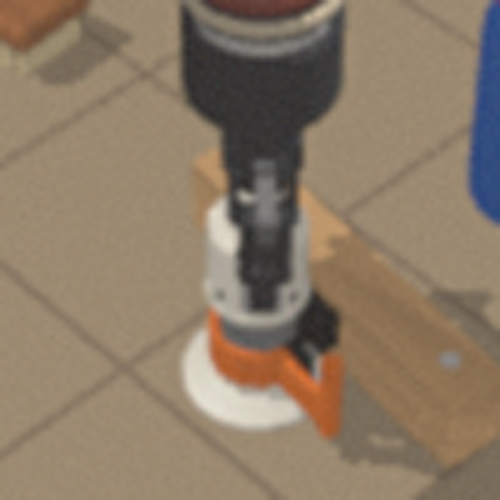

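The side crop shows the cap seated squarely, rim 205 to 305, and upright. The latch is shut below it, with the lug at (330,400). The force is a steady 13 N, and the TCP has gone about 3.5 mm past free-seal contact (≈14 N at 4 N/mm), so the two agree. I hand in now.

```bash
python3 -c "
from plant import manip
print(manip.job_done());s=manip.state();print(s['time'],s['tool_pos'],s['contact_force'],s['gripper_width'])"
```

```text
the job is handed in; nothing more can be done
None
the job is handed in; nothing more can be done
```

The job is handed in; no verdict comes back. The clip is shut and the white cap is over the pipe, with the arm still gripping it and pressing down at about 13 N.

- **Latch:** I pushed it with the closed fingers until it hit its stop, where the reading rose to about 15 N with no further travel. The wrist and side pictures afterwards show it shut.
- **Cap:** It was gripped at 50 mm opening (the cap is 51 mm) and slid over the pipe with no side force until the seal. In the last picture it sits upright.
- **Push:** The last readings were a steady 12.8 to 13.9 N downward. The tool had gone about 3.5 mm past free-seal contact, which at 4 N per mm means about 14 N, so the two agree.
- **What disagreed:**
  - The cameras differed by up to 6 mm on where the pipe stands. I moved the cap 2.4 mm before lowering it.
  - A side force of about 5 N toward -x remains at the cap. It is probably friction on the seal or the pipe wall, and a small shift did not remove it.
- **Other things on the floor:** I planned the moves to stay clear of them and felt no stray contact. I did not measure their positions again afterwards.

The run took about 23 s of the 64 s allowed.

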